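# Pin the size slide of a drilling jig

### The job

Push the orange grip of the jig's size slide to the left until it is fully against its end stop, so that the two bronze bushings line up. Then take the red-headed guide pin from the wooden rack and thread it from above through the upper bushing and on through the lower one. Finish while still holding the pin upright and still, through both bushings, its steel collar about 1 cm clear above the upper bushing so that a clip can be slipped under it; leave the black-headed pin and the other things on the bench alone.

Things in the scene. Friction and masses are not known exactly. Their poses are not given: they have to be found in the camera images.
- selector (a joint): Size slide of the jig, which is screwed to the bench (aluminium base 210 x 190 x 12 mm, blue bridge 120 mm high, column on the far side). Slide travel 0 to 0.06 m, growing as the orange grip goes left (the jig's +y); at 0.06, the end stop, the lower bushing is exactly under the upper one. It moves with about 3 to 5 N and stays where it is left.
- selector_grip (a point): Orange plastic grip of the size slide, an upright square block 22 x 22 mm, 51 mm tall, sides parallel to the jig's axes; this point is on its centre line, 72 mm above the bench, 16 mm below its top (its underside is 37 mm above the bench, on a steel bar 16 mm wide that leads to the slide). It is 95 mm in front (the jig's -x) of the lower bushing, and moves with it.
- upper_bushing (a point): Centre of the mouth (upper rim) of the fixed upper bronze bushing, 120 mm above the bench; vertical bore 16 mm wide, mouth flared to about 22 mm inside and 28 mm outside, bushing 22 mm long. Axes are the jig's: z up, y the direction in which the size slide goes to its end stop, -x the front side with the orange grip.
- lower_bushing (a point): Centre of the mouth of the lower bronze bushing on the size slide, 55 mm above the bench; same bore 16 mm and flared mouth 22 mm, 22 mm long; below it is free down to the base plate 12 mm above the bench.
- pin_head (a point): Centre of the head of the RED-headed guide pin. Round red head 24 mm wide, 40 mm tall; under it a steel collar 32 mm wide, 6 mm thick; then a steel shaft 12 mm wide, 100 mm long. This point is 26 mm above the underside of the collar, 126 mm above the tip; z runs from tip to head. About 0.15 kg. It hangs upright in the rack, collar on the rack's top plate; lift it 100 mm to clear the rack.
- pin_tip (a point): Lower end of the red-headed pin's shaft, on its axis; the last 8 mm taper to 6 mm width. 10 mm above the bench while the pin hangs in the rack. z as for the head.
- spare_head (a point): Centre of the head of the other pin in the rack: BLACK head of the same size, shaft 18 mm wide (too thick for the bushings). Bystander, 90 mm from the red-headed pin, its top 156 mm above the bench; the two may stand either way round.
- pin_rack: Plywood rack fixed to the bench, 70 x 190 mm, 110 mm high; origin at the centre of its underside, the two pin holes 45 mm either way along its y axis. Beyond it, away from the robot, a tall green lever press is fixed to the bench at x = 0.78, y = -0.22 m, reaching forward to about x = 0.68: keep arm and gripper on the robot's side of it.
- heel: Loose rubber shoe heel, black and tan, 62 x 66 x 24 mm, origin under its centre; bystander.
- wax: Loose dark brown round cake of wax, 48 x 50 x 18 mm, origin under its centre; bystander.
- spool: Loose spool of cream thread with grey ends, 44 mm wide, 60 mm tall, standing, origin under its centre; bystander.
Not all that is in view belongs to the job. Leave any green look-alike of the part that bears pin_head alone.

How it is judged:
On the way, in this order (a step that is already met when the one before it is completed fails the run):
1. the size slide is at its end stop (within 4 mm), the red-headed pin not yet in a bushing (value of joint selector above 0.056 m and horizontal distance between pin_tip and upper_bushing above 0.03 m), for 0.2 s.
2. the tip of the red-headed pin is in the upper bushing, more than 8 mm below its mouth (horizontal distance between pin_tip and upper_bushing below 0.008 m and z of pin_tip in the frame of upper_bushing below -0.008 m), for 0.1 s.
At the end, for the whole second after the job is handed in: Slide within 4 mm of its end stop; red-headed pin through both bushings, upright within 0.1 rad, tip at least 15 mm below the lower bushing's mouth, collar's underside 3 to 18 mm above the upper bushing's mouth, so that only the fingers (over 2 N) carry it; it is still (value of joint selector above 0.056 m and horizontal distance between pin_tip and upper_bushing below 0.005 m and horizontal distance between pin_tip and lower_bushing below 0.005 m and horizontal distance between pin_head and upper_bushing below 0.008 m and z of pin_tip in the frame of lower_bushing below -0.015 m and z of pin_head in the frame of upper_bushing between 0.029 and 0.044 m and angle between the z axis of pin_head and the z axis of upper_bushing, either way round below 0.1 rad and contact force between the fingers and pin above 2 N and linear speed of pin below 0.03 m/s); the arm keeps its last pose, push and grip.
It fails at once if a bystander (black-headed pin) is moved by more than 2 cm (distance of spare_head from where it was at the start of the episode above 0.02 m).
It fails at once if a bystander (heel) is moved by more than 2 cm (distance of heel from where it was at the start of the episode above 0.02 m).
It fails at once if a bystander (wax cake) is moved by more than 2 cm (distance of wax from where it was at the start of the episode above 0.02 m).
It fails at once if a bystander (thread spool) is moved by more than 2 cm (distance of spool from where it was at the start of the episode above 0.02 m).
It also fails if it takes over 51 s, if anything falls off the work surface, if the arm or the gripper's body presses on something with over 40 N, if the wrist force passes 120 N, or if a joint passes its speed limit or range.

### The arm

A 6-joint arm with a two-finger parallel gripper is mounted at the origin on a cart in front of the work surface, level with it; the furniture and walls round the work are solid. World frame = base frame: x ahead of the robot, y to its left, z up, the work surface at z = 0. Lengths are in m, angles in rad, forces in N, time in s.
With the tool pointing down it reaches from about 0.3 to 1 m from the base axis. Payload 5.1 kg.
Tool frame: the origin (TCP) lies midway between the tips of the shut fingers; the grasp point (between the pads) lies behind it (arm.grip_point_offset is the z of the grasp point in the tool frame, in m); z points along the fingers, y is the line along which they close (so a half turn about z gives the same grasp; the last joint's range is limited). The gripper opens to 95 mm and grips with 3 to 60 N. Pads are 20 mm wide; open, the fingers measure 119 mm over their backs; the gripper's body (75 mm by 180 mm) begins 59 mm behind the grasp point.
Start: joints at [-1.209, 0.124, 1.65, -0, 1.367, -0.083], TCP at [0.28, -0.587, 0.215] pointing down, gripper open.
Joint ranges: [-2.61, 2.61], [-1.02, 2.33], [0.03, 2.71], [-1.35, 4.49], [0.32, 2.68], [-2.91, 2.91]. Speed limits (rad/s): [2.57, 2.57, 3.14, 3.14, 3.14, 3.14].

### API

Orientations are given as a unit quaternion [x, y, z, w].
In Python, from bench import arm gives the robot as it stands. Calls block until the motion is done:
- arm.goto(position, orientation): joint-space move of the TCP to a pose.
- arm.servo_line(position, velocity=0.15, rotation=None): straight line of the TCP; rotation=None keeps the orientation; velocity is the mean speed in m/s.
- arm.move_j(angles): joint-space move.
- arm.release() and arm.clamp(grasp_force=None): open the fingers fully, or close them until they stop; grasp_force is the grip in N (None keeps the last).
- arm.wait(seconds).
- arm.solve_ik(position, orientation): joint angles nearest the present ones, or None.
- arm.get_image(name): name is "scene" or "top"; returns the picture (400x640x3 uint8, red, green, blue); there is no depth.
- arm.camera_params(name): a dict with "fx", "fy", "cx", "cy" (pixels), "eye" and "orientation" of the camera in the world. Camera axes: x right, y up, looking along -z (the intrinsics and any distortion apply to the point x, -y, -z); pixel columns grow to the right and rows downward; lengths in m; the calibration is good to about 2 mm. A picture is of the moment at which its call begins. camera_params takes no time and is no camera call.
A pose or a line that the arm cannot do raises arm.Unreachable and nothing moves.
- arm.job_done(): hands the job in; it is judged then, once.
Readings, each from a call of its own:
- arm.get_time(): time.
- arm.get_joint_positions(): joint angles.
- arm.get_qvel(): joint speeds.
- arm.get_joint_efforts(): joint torques, N m.
- arm.get_tcp_pos(): TCP position.
- arm.get_ee_rot(): TCP orientation.
- arm.get_wrist_force(): force on the tool from outside, world axes, zero at the start.
- arm.get_moment(): the same for the moment, N m.
- arm.get_width(): finger opening in m.
- arm.get_grip_force(): force on a finger pad.
Only numpy, scipy, OpenCV 4.12 (cv2) and the standard library are available. Lean on these libraries where they do the work, as an engineer would, in place of code of your own. Each camera call takes 0.05 s, during which the arm holds its last target. There are 200 camera calls.

## Working session

There is one attempt and no reset: what is moved stays moved. The work goes in short steps, each a Python script; the robot and the scene stay as the last script left them, time stands still between calls to the robot, and variables do not carry over. Pictures are saved under pics/ and viewed, at most 10 in all, crops included, and the job is handed in when it is done.

```bash
mkdir -p pics; ls; python3 - <<'E'
from bench import arm
import cv2
for n in("scene","top"):
    cv2.imwrite(f"pics/{n}0.png",arm.get_image(n)[:,:,::-1]); print(arm.camera_params(n))
print(arm.grip_point_offset,arm.get_ee_rot(),arm.get_time(),arm.get_tcp_pos())
E
```

```text
pics
{'fx': 421.50086375096674, 'fy': 421.50086375096674, 'cx': 317.7753570997054, 'cy': 195.4387049340462, 'eye': array([-0.1022492 ,  0.57386415,  0.64936901]), 'orientation': array([-0.17867553,  0.44840459,  0.80802725, -0.33778742])}
{'fx': 424.46529525416145, 'fy': 424.46529525416145, 'cx': 314.4824708053476, 'cy': 194.6457742876546, 'eye': array([ 0.37342974, -0.05547192,  1.24438318]), 'orientation': array([-0.04005951,  0.03441554,  0.71241888, -0.69976435])}
-0.0188 [ 9.75368729e-01  2.20578860e-01 -1.39243950e-04 -8.88465373e-04] 0.1 [ 0.27945749 -0.58622925  0.21354508]
```

View pics/scene0.png

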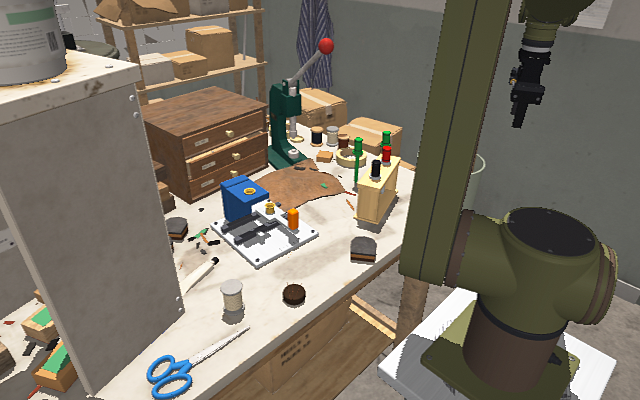

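View pics/top0.png

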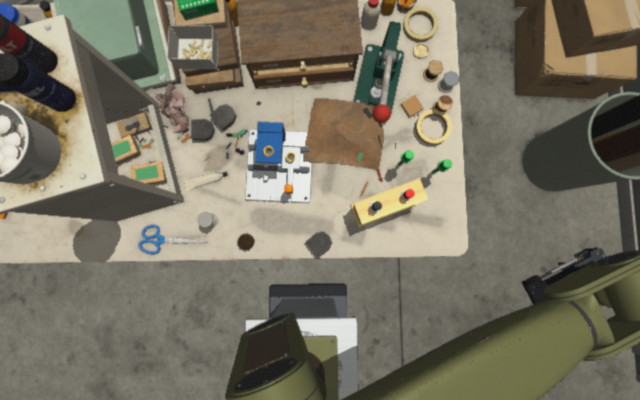

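The scene view shows the jig (blue bridge at 245,190, grip at 293,218) and the rack with the black (376,168) and red (387,155) heads, with green look-alikes behind. In the top view, the upper bushing is at (268,151), grip (289,188), red head (409,194), black head (376,206).

```bash
cat > vis.py <<'E'
import numpy as np, cv2
from scipy.spatial.transform import Rotation as R
from bench import arm
def ray(n,uv):
    c=arm.camera_params(n); d=np.array([(uv[0]-c["cx"])/c["fx"],-(uv[1]-c["cy"])/c["fy"],-1.])
    return np.array(c["eye"]),R.from_quat(c["orientation"]).apply(d)
def plane(n,uv,z):
    e,d=ray(n,uv); return e+d*(z-e[2])/d[2]
def proj(n,p):
    c=arm.camera_params(n); q=R.from_quat(c["orientation"]).inv().apply(np.array(p)-c["eye"])
    return np.array([c["cx"]+c["fx"]*q[0]/-q[2],c["cy"]-c["fy"]*q[1]/-q[2]])
def tri(u1,u2):
    (a,d),(b,f)=ray("scene",u1),ray("top",u2)
    s=np.linalg.lstsq(np.c_[d,-f],b-a,rcond=None)[0]; p,q=a+s[0]*d,b+s[1]*f
    return (p+q)/2,np.linalg.norm(p-q)
def blobs(im,lo,hi,box,amin=8):
    h=cv2.cvtColor(im,cv2.COLOR_RGB2HSV); m=cv2.inRange(h,np.array(lo),np.array(hi))
    k=np.zeros_like(m); x0,y0,x1,y1=box; k[y0:y1,x0:x1]=m[y0:y1,x0:x1]
    _,_,s,c=cv2.connectedComponentsWithStats(k)
    return k,[(c[i].round(1),s[i].tolist()) for i in range(1,len(s)) if s[i][4]>=amin]
E
python3 - <<'E'
from vis import *
np.set_printoptions(precision=4,suppress=True)
t=cv2.imread("pics/top0.png")[:,:,::-1]; s=cv2.imread("pics/scene0.png")[:,:,::-1]
for nm,im,b in(("top",t,(240,120,440,240)),("scene",s,(200,120,420,270))):
  for c,lo,hi in(("red",(0,170,80),(4,255,255)),("orange",(8,200,150),(18,255,255)),("bronze",(14,90,60),(26,255,255)),("black",(0,0,0),(179,255,45)),("green",(50,150,60),(75,255,255))):
    print(nm,c,[(x[0].tolist(),x[1]) for x in blobs(im,lo,hi,b)[1]][:12])
# jig plate (white) and rack top
for c,lo,hi,b,z in(("plate",(0,0,215),(179,20,255),(235,125,320,210),.012),("rack",(18,60,150),(30,255,255),(340,170,440,240),.11)):
    m,bl=blobs(t,lo,hi,b,60); p=np.argwhere(m>0)[:,::-1].astype(np.float32)
    r=cv2.minAreaRect(p); q=cv2.boxPoints(r); w=np.array([plane("top",x,z) for x in q]); print(c,r,bl,w[:,:2].tolist(),w.mean(0),np.linalg.norm(w[1]-w[0]),np.linalg.norm(w[2]-w[1]))
a=cv2.resize(t[118:212,238:318],None,fx=5,fy=5,interpolation=cv2.INTER_CUBIC)
b=cv2.resize(t[140:234,345:435][:, :78],None,fx=5,fy=5,interpolation=cv2.INTER_CUBIC)
cv2.imwrite("pics/crop1.png",np.hstack([a,b])[:,:,::-1])
E
```

```text
top red [([381.2, 120.3], [378, 120, 8, 2, 12]), ([408.9, 193.5], [405, 190, 9, 8, 54])]
top orange [([288.3, 188.6], [286, 185, 6, 7, 33])]
top bronze [([344.9, 141.6], [304, 120, 79, 49, 3173]), ([424.6, 134.5], [416, 120, 24, 24, 180]), ([267.8, 150.3], [264, 146, 9, 10, 52]), ([289.8, 156.6], [286, 153, 9, 9, 45]), ([386.9, 201.8], [351, 179, 75, 48, 1303]), ([363.5, 188.7], [360, 182, 8, 14, 27]), ([288.5, 188.3], [286, 185, 6, 8, 44]), ([244.9, 237.3], [242, 235, 6, 5, 17])]
top black [([373.4, 207.9], [372, 206, 4, 4, 8])]
top green [([406.6, 157.3], [402, 154, 10, 8, 44])]
scene red [([386.1, 153.2], [382, 146, 9, 16, 105])]
scene orange [([292.8, 219.6], [288, 210, 10, 20, 159])]
scene bronze [([203.2, 120.6], [200, 120, 7, 3, 9]), ([216.3, 122.6], [214, 120, 5, 6, 15]), ([267.3, 121.8], [265, 120, 5, 4, 10]), ([347.0, 133.2], [297, 120, 86, 36, 1083]), ([379.6, 177.8], [348, 120, 69, 105, 2013]), ([287.2, 125.8], [286, 123, 4, 7, 23]), ([203.8, 127.5], [200, 124, 8, 9, 20]), ([208.9, 125.4], [206, 124, 6, 4, 8]), ([269.3, 128.0], [268, 126, 3, 5, 10]), ([229.6, 133.4], [225
[... 859 characters left out ...]
4, 799]), (array([265.7, 187.2]), [246, 172, 40, 28, 765])] [[0.4968355212123231, 0.15438561976069284], [0.7012838594286066, 0.14646396589992844], [0.6901623059851947, -0.041825831652876136], [0.486300147854168, -0.030722349661446303]] [0.5936 0.0571 0.012 ] 0.20460174876889398 0.1886179652458132
rack ((389.0548095703125, 201.97946166992188), (25.280887603759766, 75.25746154785156), 69.44395446777344) [(array([389.8, 201. ]), [350, 178, 78, 47, 1458])] [[0.46829832321161924, -0.14055784349124367], [0.5362359811032134, -0.33204835753663503], [0.4718272965981671, -0.35297275459392563], [0.40462415410921065, -0.1625308163080397]] [ 0.4702 -0.247   0.11  ] 0.20318499533470355 0.06772229346294867
```

View pics/crop1.png

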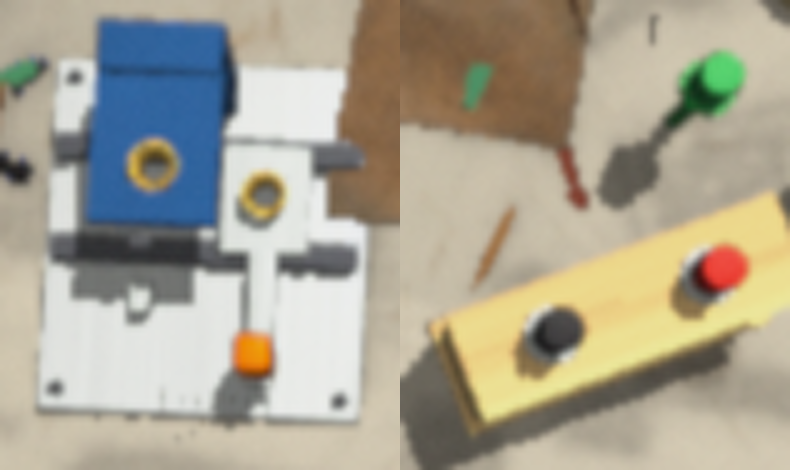

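The crop shows (image px): upper bushing (268.2,150.4), lower bushing (290.2,156.6), grip top (288.2,188.2), red head top (409.4,193.2), black (376.2,206.0). The slide is well short of its stop.

```bash
python3 - <<'E'
from vis import *
np.set_printoptions(precision=4,suppress=True)
P=lambda u,z:plane("top",u,z)
U=P((268.2,150.4),.12);L=P((290.2,156.6),.055);G=P((288.2,188.2),.088);Rd=P((409.4,193.2),.156);B=P((376.2,206.),.156)
print("U",U,"L",L,"G",G,"red",Rd,"blk",B,"d",np.linalg.norm(Rd-B))
a=lambda v:np.degrees(np.arctan2(v[1],v[0]))
print("yaw from grip",a((L-G)[:2]),"len",np.linalg.norm((L-G)[:2]),"yaw from U-L",a((U-L)[:2])-90,np.linalg.norm((U-L)[:2]),"rack y",a((B-Rd)[:2])-90)
print("tri red",tri((386.1,153.2),(408.9,193.5)),"grip",tri((292.8,218.8),(288.3,188.6)))
print("scene of predicted: red head c",proj("scene",[*Rd[:2],.136]),"grip c",proj("scene",[*G[:2],.0625]),"U",proj("scene",U),"L",proj("scene",L),"blk",proj("scene",[*B[:2],.136]))
print("greens",tri((385.8,138.4),(446,165)),tri((357.3,147),(408,157)))
for k,u,z in(("heel",(318,243),.024),("wax",(246,242),.018),("spool",(205,219),.06)):print(k,P(u,z))
E
```

```text
U [0.6147 0.0751 0.12  ] L [0.6095 0.0201 0.055 ] G [0.5149 0.0245 0.088 ] red [ 0.4879 -0.2922  0.156 ] blk [ 0.4564 -0.2057  0.156 ] d 0.09197906927341479
yaw from grip -2.666889804664929 len 0.09461897418125721 yaw from U-L -5.410898800443363 0.05525733589485709 rack y 20.01229378681009
tri red (array([ 0.4898, -0.2949,  0.1356]), np.float64(0.0013674598281112282)) grip (array([0.5171, 0.0261, 0.061 ]), np.float64(0.00012092573918306938))
scene of predicted: red head c [386.3376 153.6189] grip c [293.8416 218.3977] U [249.6661 189.8665] L [270.1302 204.5903] blk [375.6688 168.1434]
greens (array([ 0.5669, -0.3995,  0.121 ]), np.float64(0.0034656859742003775)) (array([ 0.5922, -0.2993,  0.1167]), np.float64(0.005451211245842529))
heel [ 0.3635 -0.0545  0.024 ]
wax [0.3699 0.1525 0.018 ]
spool [0.436  0.2601 0.06  ]
```

```bash
cat >> vis.py <<'E'
def down(yaw):
    """tool z down, tool y (closing line) at angle yaw from world x; choose half turn by wrist range"""
    q=arm.get_joint_positions(); best=None
    c,s=np.cos(yaw),np.sin(yaw)
    return [R.from_matrix(np.c_[[k*s,-k*c,0],[k*c,k*s,0],[0,0,-1]]).as_quat() for k in(1,-1)]
def pick(pos,yaw):
    c=[]
    for o in down(yaw):
        j=arm.solve_ik(pos,o)
        if j is not None: c.append((abs(j[5]),o,j))
    c.sort(key=lambda t:t[0]); return c[0][1],c[0][2]
YAW=np.radians(-2.9)
JX=np.array([np.cos(YAW),np.sin(YAW),0]); JY=np.array([-np.sin(YAW),np.cos(YAW),0])
E
python3 - <<'E'
from vis import *
np.set_printoptions(precision=4,suppress=True)
g=np.array([.516,.025,0]); st=g-.045*JY
o,j=pick([*st[:2],.25],YAW+np.pi/2); print(j)
p=arm.get_tcp_pos(); arm.servo_line([p[0],p[1],.27],velocity=.3)
arm.clamp(20)
arm.goto([*st[:2],.25],o); print(arm.get_time(),arm.get_tcp_pos())
arm.servo_line([*st[:2],.057],velocity=.2); print(arm.get_time(),arm.get_tcp_pos(),arm.get_wrist_force(),arm.get_width())
cv2.imwrite("pics/scene1.png",arm.get_image("scene")[:,:,::-1])
E
```

```text
Traceback (most recent call last):
  File "vis.py", line 28, in pick
    for o in down(yaw):
             ~~~~^^^^^
  File "vis.py", line 25, in down
    return [R.from_matrix(np.c_[[k*s,-k*c,0],[k*c,k*s,0],[0,0,-1]]).as_quat() for k in(1,-1)]
            ~~~~~~~~~~~~~^^^^^^^^^^^^^^^^^^^^^^^^^^^^^^^^^^^^^^^^^^
  File "scipy/spatial/transform/_rotation.pyx", line 1143, in scipy.spatial.transform._rotation.Rotation.from_matrix
ValueError: Non-positive determinant (left-handed or null coordinate frame) in rotation matrix 0: [[ 0.9987  0.0506  0.    ]
 [-0.0506  0.9987  0.    ]
 [ 0.      0.     -1.    ]].
```

```bash
sed -i 's/\[k\*s,-k\*c,0\]/[-k*s,k*c,0]/; /best=None/d' vis.py
python3 - <<'E'
from vis import *
np.set_printoptions(precision=4,suppress=True)
g=np.array([.516,.025,0]); st=g-.045*JY
o,j=pick([*st[:2],.25],YAW+np.pi/2); print(j)
p=arm.get_tcp_pos(); arm.servo_line([p[0],p[1],.27],velocity=.3)
arm.clamp(20)
arm.goto([*st[:2],.25],o); print(arm.get_time(),arm.get_tcp_pos())
arm.servo_line([*st[:2],.057],velocity=.2); print(arm.get_time(),arm.get_tcp_pos(),arm.get_wrist_force(),arm.get_width())
cv2.imwrite("pics/scene1.png",arm.get_image("scene")[:,:,::-1])
E
```

```text
[-0.1432 -0.2015  1.9069 -0.      1.4362  1.4782]
4.1417 [ 0.5138 -0.0205  0.2501]
5.2583 [ 0.5148 -0.0202  0.0582] [ 0.4169 -0.3911 -0.0843] 0.000339849075393055
```

View pics/scene1.png

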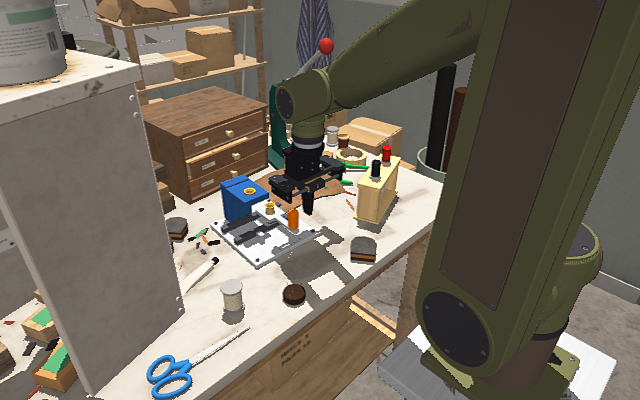

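The closed fingers (308,200) stand just right of the orange grip (293,218). Green bits at (352,168) look different from before; I'll check them after the push.

```bash
python3 - <<'E'
from vis import *
np.set_printoptions(precision=4,suppress=True)
p=np.array([.516,.025,.057])-.045*JY
arm.servo_line(p+.067*JY,velocity=.08); print(arm.get_time(),arm.get_tcp_pos(),arm.get_wrist_force())
k=.067
while k<.092:
    k+=.002; arm.servo_line(p+k*JY,velocity=.04); f=arm.get_wrist_force()@JY
    print(round(k,3),arm.get_tcp_pos(),round(f,1))
    if f<-14: break
arm.wait(.2);print(arm.get_time(),arm.get_wrist_force())
for n in("scene","top"): cv2.imwrite(f"pics/{n}2.png",arm.get_image(n)[:,:,::-1])
s=cv2.imread("pics/scene2.png")[:,:,::-1]; t=cv2.imread("pics/top2.png")[:,:,::-1]
print([(x[0].tolist(),x[1]) for x in blobs(s,(8,200,150),(18,255,255),(200,120,420,270))[1]])
a=cv2.resize(s[120:270,220:420],None,fx=4,fy=4);cv2.imwrite("pics/crop2.png",a[:,:,::-1])
E
```

```text
6.2917 [0.5163 0.0474 0.0565] [-0.8236 -0.0895 -0.3026]
0.069 [0.5165 0.0489 0.0565] -1.6
0.071 [0.5167 0.0508 0.0565] -2.9
0.073 [0.5172 0.0531 0.0568] -3.0
0.075 [0.5176 0.0552 0.0571] -2.7
0.077 [0.5178 0.0572 0.0571] -1.7
0.079 [0.5179 0.0591 0.0571] -1.7
0.081 [0.518  0.0611 0.0571] -3.0
0.083 [0.5181 0.0619 0.0571] -6.0
0.085 [0.5181 0.062  0.0572] -14.1
8.7417 [ -2.3862 -14.4324  -0.0966]
[([273.8, 227.7], [269, 218, 10, 21, 182])]
```

View pics/crop2.png

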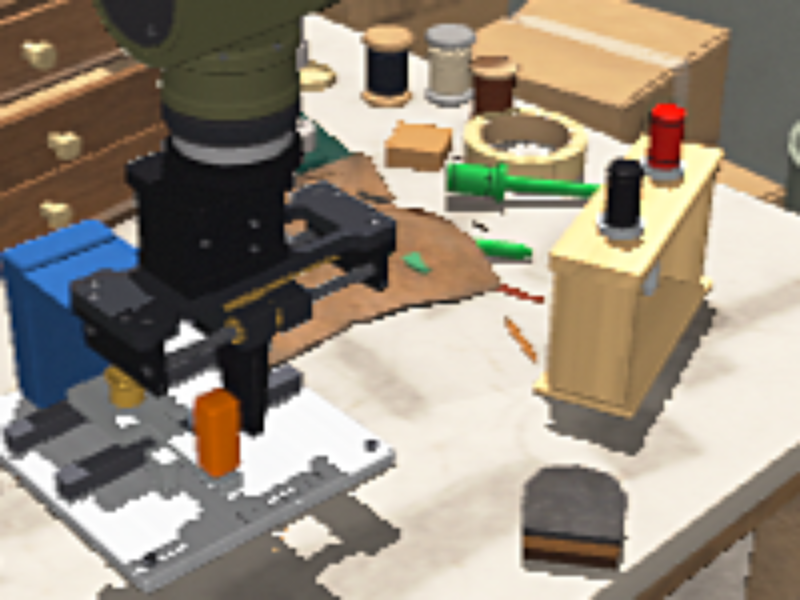

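View pics/top2.png

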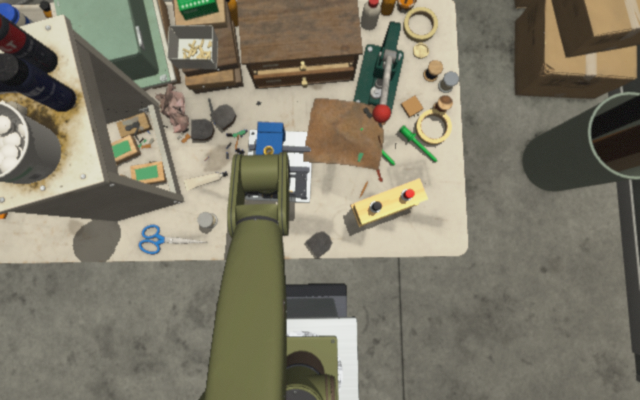

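The orange grip is at (217,432) in the crop, its slide home with a firm 14 N reaction. The red pin is unmoved in the rack, and the green look-alikes now lie on the bench behind it, clear of the path. I'll back off, verify the slide, and fetch the pin.

```bash
python3 - <<'E'
from vis import *
np.set_printoptions(precision=4,suppress=True)
p=arm.get_tcp_pos()-.02*JY; arm.servo_line(p,velocity=.15)
p[2]=.25; arm.servo_line(p,velocity=.3)
r=np.array([.4885,-.293,0]); o,j=pick([*r[:2],.25],np.radians(20)); print(j)
arm.servo_line([*r[:2],.27],velocity=.3,rotation=o); print(arm.get_time())
s=arm.get_image("scene"); t=arm.get_image("top")
for n,b in(("scene",blobs(s,(8,200,150),(18,255,255),(200,120,340,270))),("top",blobs(t,(8,200,150),(18,255,255),(240,120,320,210)))): print(n,b[1])
U=np.array([.6147,.0751,0]); g=U-.095*JX; print(g,proj("scene",g+[0,0,.0625]),proj("top",g+[0,0,.088]))
cv2.imwrite("pics/t3.png",t[:,:,::-1])
arm.release(); arm.servo_line([*r[:2],.17],velocity=.2)
print(arm.get_time(),arm.get_tcp_pos(),arm.get_wrist_force())
s=arm.get_image("scene");cv2.imwrite("pics/crop4.png",cv2.resize(s[80:230,280:480],None,fx=4,fy=4)[:,:,::-1])
a=cv2.resize(t[118:212,238:318],None,fx=5,fy=5,interpolation=cv2.INTER_CUBIC); cv2.imwrite("pics/crop3.png",a[:,:,::-1])
E
python3 -c "
import cv2,numpy as np
a=cv2.imread('pics/crop3.png');b=cv2.imread('pics/crop4.png')
b=cv2.resize(b,(400,300));c=np.zeros((470,800,3),np.uint8);c[:,:400]=a;c[:300,400:]=b;cv2.imwrite('pics/c34.png',c)"
```

```text
[-0.6345 -0.0732  1.7918 -0.      1.423  -0.9836]
12.175
scene [(array([273.8, 228.5]), [269, 218, 10, 21, 164])]
top [(array([267.9, 188.2]), [265, 185, 7, 7, 35])]
[0.5198 0.0799 0.    ] [274.7885 227.1076] [268.043  186.8052]
14.4583 [ 0.489  -0.2933  0.1709] [ 0.2755 -0.2279  0.6227]
```

View pics/c34.png

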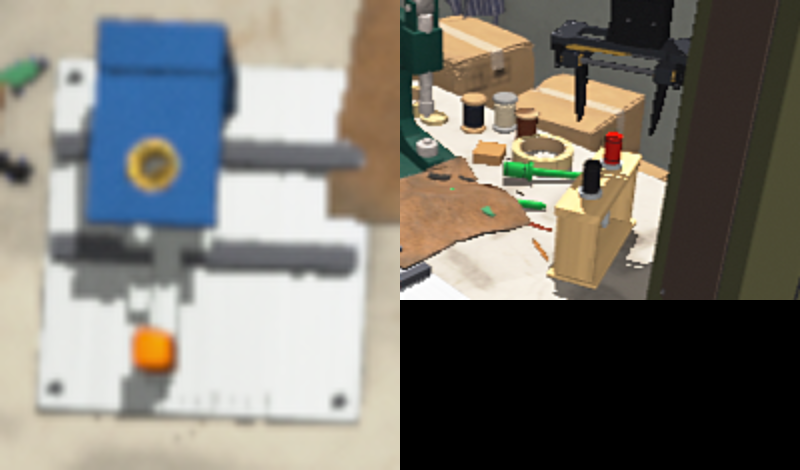

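The slide is home (grip at (154,350), in line with the bushing), and the fingers straddle the red head. Next: descend, grip and lift.

```bash
python3 - <<'E'
from vis import *
np.set_printoptions(precision=4,suppress=True)
r=[.4885,-.293]
arm.servo_line([*r,.121],velocity=.1); print(arm.get_tcp_pos(),arm.get_wrist_force())
arm.clamp(40); print(arm.get_time(),arm.get_width(),arm.get_grip_force(),arm.get_tcp_pos(),arm.get_wrist_force())
arm.servo_line([*r,.265],velocity=.12); print(arm.get_time(),arm.get_tcp_pos(),arm.get_grip_force(),arm.get_width(),arm.get_wrist_force())
# over the jig, tip ~ 25 mm above mouth; keep clear of the press
U=np.array([.6147,.0751]); o,j=pick([*U,.27],np.radians(90)+YAW); print(j)
arm.servo_line([*U,.268],velocity=.25,rotation=o); arm.wait(.2)
print(arm.get_time(),arm.get_tcp_pos(),arm.get_grip_force(),arm.get_width(),arm.get_wrist_force())
s=arm.get_image("scene"); cv2.imwrite("pics/s5.png",s[:,:,::-1]);cv2.imwrite("pics/c5.png",cv2.resize(s[80:230,170:370],None,fx=4,fy=4,interpolation=cv2.INTER_CUBIC)[:,:,::-1])
tcp=arm.get_tcp_pos()
for d in(0,-.0,):
  for z in(.121-.01,.121-.11): print("exp tip",proj("scene",tcp-[0,0,z]))
E
```

```text
[ 0.4887 -0.2932  0.1213] [-0.2187  0.117   0.0795]
16.275 0.023240743897641646 39.99893367290497 [ 0.4886 -0.293   0.121 ] [-0.0241  0.2264 -0.3462]
17.625 [ 0.4881 -0.2927  0.2637] 39.998356103897095 0.023547362739384584 [ 1.0991  0.042  -2.2803]
[ 0.0349  0.0285  1.6586 -0.      1.4545 -1.4853]
19.5333 [0.6146 0.0743 0.2681] 39.99831140041351 0.022990084649259362 [ 1.1362 -0.7536 -2.5161]
exp tip [248.7671 176.282 ]
exp tip [245.466  137.0901]
exp tip [248.7671 176.282 ]
exp tip [245.466  137.0901]
```

View pics/c5.png

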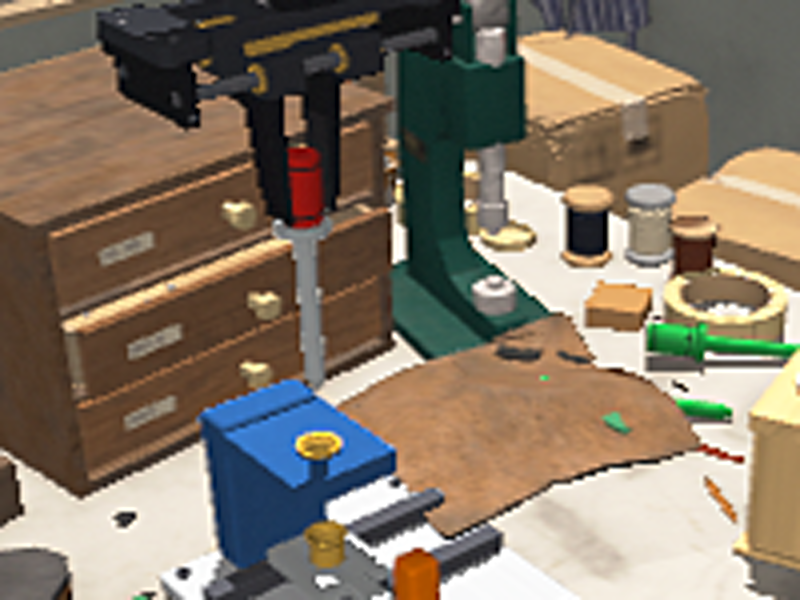

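The pin hangs upright with its tip at px (248.6,176.1), within 0.3 px of the prediction and directly over the upper bushing mouth (249.9,190.5). The lower bushing (251,215) is in line. I'll descend with force monitoring.

```bash
python3 - <<'E'
from vis import *
np.set_printoptions(precision=4,suppress=True)
U=np.array([.6147,.0751]); arm.servo_line([*U,.24],velocity=.08); f0=arm.get_wrist_force()
for z in(.23,.22,.21,.2,.19,.18,.17,.165,.16,.15,.141):
    arm.servo_line([*U,z],velocity=.05); f=arm.get_wrist_force()-f0
    print(z,arm.get_tcp_pos(),f,round(arm.get_width(),4))
    if np.linalg.norm(f)>12: print("stop"); break
arm.wait(.3)
print(arm.get_time(),arm.get_tcp_pos(),arm.get_grip_force(),arm.get_wrist_force()-f0,arm.get_moment())
s=arm.get_image("scene"); cv2.imwrite("pics/c6.png",cv2.resize(s[130:240,190:330],None,fx=5,fy=5,interpolation=cv2.INTER_CUBIC)[:,:,::-1])
E
```

```text
0.23 [0.6145 0.0751 0.2295] [-0.2336  0.3921 -0.3844] 0.0237
0.22 [0.6144 0.0751 0.2192] [-0.0174  0.5527 -1.1135] 0.0232
0.21 [0.6143 0.0751 0.2092] [ 0.8691 -0.2476  0.7194] 0.0233
0.2 [0.6143 0.0751 0.1993] [0.2167 0.4467 0.4197] 0.0235
0.19 [0.6143 0.0751 0.1892] [-0.3744  0.1393 -0.5966] 0.0234
0.18 [0.6143 0.0751 0.1793] [0.1771 0.3439 0.046 ] 0.0233
0.17 [0.6143 0.0751 0.1693] [ 0.2807  1.3121 -1.1719] 0.0237
0.165 [0.6144 0.0751 0.1645] [ 0.0632  0.681  -0.2242] 0.0234
0.16 [0.6144 0.0751 0.1594] [1.0711 0.2985 0.2342] 0.0236
0.15 [0.6142 0.0751 0.1492] [-1.164   0.4671 -0.404 ] 0.0234
0.141 [0.6143 0.0751 0.1403] [-0.338   0.7438 -0.175 ] 0.0236
24.0167 [0.6149 0.0751 0.1413] 39.998241662979126 [ 0.893   1.1355 -0.62  ] [ 0.0514 -0.1119  0.0006]
```

View pics/c6.png

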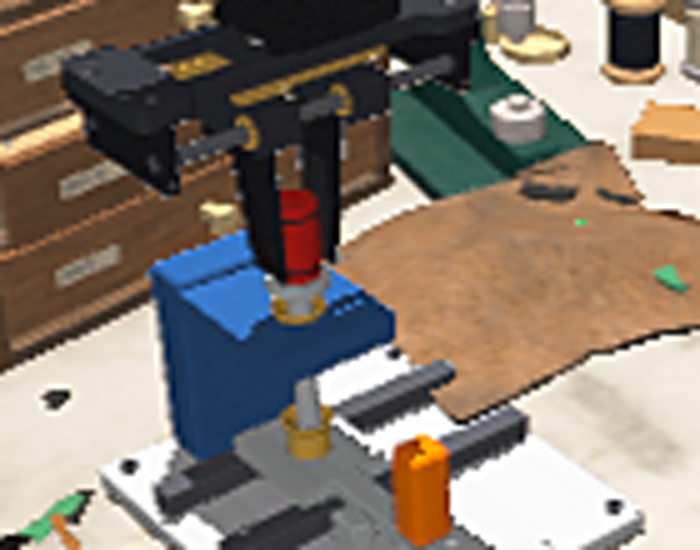

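The shaft leaves the upper bushing at crop (300,300) and enters the lower one at (305,405). The collar sits about 1 cm clear above the upper bushing and there is no contact load.

```bash
python3 -c "
from bench import arm
print(arm.job_done(),arm.get_time())"
```

```text
the job is handed in; nothing more can be done
the job is handed in; nothing more can be done
```

The job is handed in at about 24 s, no verdict returned: the slide is against its end stop and the red pin is held upright through both bushings with its collar about 1 cm clear; the black pin looked untouched, but the two green look-alike pins, upright at the start, were lying on the bench after my first arm move, which may have knocked them over.

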